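Hang the catch bin and hold the dispenser gate open at the pointer

ROBOT

A 7-joint arm with a two-finger parallel gripper is mounted at the origin on a cart in front of the work surface, level with it; the furniture and walls round the work are solid. World frame = base frame: x ahead of the robot, y to its left, z up, the work surface at z = 0. Lengths are in m, angles in degrees, forces in N, time in s.
With the tool pointing down it reaches from about 0.35 to 0.9 m from the base axis. Payload 19.9 kg.
Tool frame: the origin (TCP) lies on the centre line of the jaws, within the pads' length; the fingertips stand 14 mm ahead of it and the grasp point (between the pads) lies 5 mm behind it; z points along the fingers, y is the line along which they close (so a half turn about z gives the same grasp; the last joint's range is limited). The gripper opens to 85 mm and grips with 20 to 120 N. Pads are 22 mm wide; open, the fingers measure 114 mm over their backs; the gripper's body (76 mm by 85 mm) begins 54 mm behind the grasp point. The pads swing forward as they close: fully open they stand 13 mm farther back than shut.
Start: joints at [-69.872, 23.915, -0.59, 92.452, 0.269, 63.638, -3.037], TCP at [0.239, 0.577, 0.245] pointing down, gripper open.
Joint ranges: [-161.28, 161.28], [-22.2, 115.67], [-73.04, 71.86], [3.21, 147.25], [-68.34, 248.33], [10.77, 114.83], [-161.83, 161.83]. Speed limits (degrees/s): [108.29, 108.29, 136.94, 136.94, 172.46, 172.46, 172.46].

INTERFACE

Orientations are given as [roll, pitch, yaw] about the fixed x, y, z axes, in that order (R = Rz(yaw) Ry(pitch) Rx(roll)).
In Python, from cell import arm gives the robot as it stands. Calls block until the motion is done:
- arm.move_to(position, orientation): joint-space move of the TCP to a pose.
- arm.line_to(position, rot=None, rate=0.15, guard=None): straight line of the TCP; rot=None keeps the orientation; rate is the mean speed in m/s. With guard (N) it stops when the force on the tool has changed by that much, and returns True; else False.
- arm.move_j(angles): joint-space move.
- arm.set_gripper(opening, strength=None): finger opening in m; strength is the grip in N (None keeps the last); returns when the fingers have stopped.
- arm.wait(seconds).
- arm.ik(position, orientation): joint angles nearest the present ones, or None.
- arm.read_camera(name): name is "scene" or "top"; returns (picture, depth): 384x512x3 uint8, blue, green, red; 384x512 float32, m along the optical axis (not along the pixel's ray), 0 where there is no reading.
- arm.camera_info(name): a dict with "vfov" (degrees; the focal length in pixels is half the picture's height over the tangent of half this angle, whatever the lens; pixels are square), "cx", "cy" (the principal point, pixels), "R" (3x3) and "t" (3): a world point X has camera coordinates R X + t. Camera axes: x right, y down, z forward; pixel columns grow to the right and rows downward; lengths in m; the calibration is good to about 2 mm. A picture is of the moment at which its call begins. camera_info takes no time and is no camera call.
A pose or a line that the arm cannot do raises arm.IKError and nothing moves.
- arm.sign_off(): hands the job in; it is judged then, once.
Readings, each from a call of its own:
- arm.read_time_s(): time.
- arm.read_joints(): joint angles.
- arm.read_qvel(): joint speeds.
- arm.read_effort(): joint torques, N m.
- arm.read_tool_pos(): TCP position.
- arm.read_eef_rot(): TCP orientation.
- arm.read_ft_force(): force on the tool from outside, world axes, zero at the start.
- arm.read_wrist_torque(): the same for the moment, N m.
- arm.read_finger_gap(): finger opening in m.
- arm.read_finger_force(): force on a finger pad.
Only numpy, scipy, OpenCV 4.12 (cv2) and the standard library are available. Lean on these libraries where they do the work, as an engineer would, in place of code of your own. Each camera call takes 0.05 s, during which the arm holds its last target. There are 200 camera calls.

TASK

I am about to fill the dry-food dispenser: first hang the steel catch bin by its wire handle on the hook under the spout and let go of it, then pull the spring-loaded gate out sideways by its upright black grip until the fin on the gate is level with the pointer clip on the scale. Keep hold of the grip and hold the gate still there, because it springs shut when released: the program finishes while still holding it, and I then pour in the rice. Leave the pointer clip where it is set, and do not knock or shift the jam jar or the lid taken off the hopper.

Things in the scene. Friction and masses are not known exactly. Their poses are not given: they have to be found in the camera images.
- dispenser: Dry-food dispenser, fixed: dark foot plate 170 x 190 x 8 mm (its x -90 to 80), white column, clear open hopper 114 mm wide, top at 335 mm, axis at x 20; steel spout 49 mm wide under it, its lip 47 mm in front of the origin, underside 158 mm up. Origin: worktop level, below the middle of the column's front face. +x to the back (away from the robot), +y left; turned up to 0.2 rad.
- hook_seat (a point): Middle of the top of the hook's arm, 118 mm up, 18 mm in front of the column: here the bin's handle hangs. Hook: 8 mm rod out of the column towards the dispenser's -x; its upturned tip stands 31 mm out and ends 132 mm up; about 21 mm of arm lie free behind the tip. A bumper 13 mm thick on the column, 40 mm up, keeps the hanging bin nearly plumb. Axes as the dispenser's.
- bin: Loose steel catch bin, open on top, 104 (x) x 56 (y) x 66 mm high, walls 3.5 mm, about 160 g. Origin: centre of its underside; its +x end is the back, with the handle. Hung, its back faces the column, underside 22 mm up. Grip it across the 56 mm near the front (34 mm before its centre): a hand that points down, or leans back to the robot a little (0.25 rad), then stays clear of the spout.
- bin_handle (a point): Underside of the top of the bin's wire handle: upright loop of 6 mm wire across the back end, 50 mm behind the bin's centre; opening 42 mm wide, 30 mm high above the rim. This point is 96 mm above the bin's underside, the wire's top 6 mm higher. Axes as the bin's.
- gate (a joint): How far the gate is pulled out (m): 0 shut, 0.08 end stop; it slides towards the dispenser's -y (right). A spring pulls it shut with about 3 N at 0, growing by 0.9 N per 10 mm (8 to 9 N at 60 mm).
- gate_grip (a point): Centre of the top of the gate's upright black grip: slab 12 mm thick along the pull (dispenser's y), 44 mm wide across it (x), top 252 mm up, gate plate 43 mm below its top. With the gate shut its near face is 72 mm clear of the hopper's side. Moves with the gate; axes as the dispenser's.
- gate_index (a point): Top of the black fin on the gate's front edge that is read against the pointer; 2.5 mm thick. Moves with the gate; axes as the dispenser's.
- pointer (a joint): Setting of the pointer clip (m): the value of joint gate at which the fin is level with the pointer. Set between about 0.035 and 0.060; held by friction.
- pointer_tip (a point): Tip of the small black pointer clip (9 mm wide, 13 mm high) astride the steel scale strip along the front of the gate's guide. The gate is at the mark when the fin has the same y as this tip in the dispenser's axes. Axes as the dispenser's.
- jam_jar: Jam jar with a red cap, 64 mm diameter, 90 mm high, standing behind and right of the work. Origin: centre of its underside. To be left alone.
- hopper_lid: White round lid of the hopper, 119 mm diameter, 32 mm high over its knob, lying on the worktop at the left. Origin: centre of its underside. To be left alone.
Not all that is in view belongs to the job. There is more than one size of the bin; the job needs the larger.

How it is judged (in metres and radians):
On the way:
1. the catch bin hangs by its handle on the hook, let go, with the gate still shut (x of bin_handle in the frame of hook_seat between -0.016 and 0.012 m and y of bin_handle in the frame of hook_seat between -0.025 and 0.025 m and z of bin_handle in the frame of hook_seat between -0.006 and 0.008 m and angle between bin's own z axis and vertical below 0.25 rad and angle between the x axis of bin and the x axis of dispenser, either way round below 0.35 rad and contact force between bin and dispenser above 0.5 N and contact force between the fingers and bin below 0.05 N and value of joint gate below 0.01 m), for 0.3 s.
At the end, for the whole second after the job is handed in: The bin hangs still by its handle on the hook, within 0.25 rad of upright and 0.35 rad of square, untouched by the fingers; the fingers hold the gate still, its fin within 5 mm of the pointer tip along the pull; jar and lid within 20 mm of their places (x of bin_handle in the frame of hook_seat between -0.016 and 0.012 m and y of bin_handle in the frame of hook_seat between -0.025 and 0.025 m and z of bin_handle in the frame of hook_seat between -0.006 and 0.008 m and angle between bin's own z axis and vertical below 0.25 rad and angle between the x axis of bin and the x axis of dispenser, either way round below 0.35 rad and contact force between bin and dispenser above 0.5 N and contact force between the fingers and bin below 0.05 N and y of gate_index in the frame of pointer_tip between -0.005 and 0.005 m and velocity of joint gate between -0.01 and 0.01 m/s and contact force between the fingers and gate above 1.5 N and linear speed of bin below 0.03 m/s and distance of each of jam_jar, hopper_lid from where it was at the start of the episode below 0.02 m); the arm keeps its last pose, push and grip.
It fails at once if the pointer clip is shifted on its scale (3 mm) (distance of pointer_tip from where it was at the start of the episode above 0.003 m).
It fails at once if the jam jar or the lid is shifted (20 mm) or tipped (distance of any of jam_jar, hopper_lid from where it was at the start of the episode above 0.02 m or angle between jam_jar's own z axis and vertical above 0.3 rad).
It also fails if it takes over 58 s, if anything falls off the work surface, if the arm or the gripper's body presses on something with over 40 N, if the wrist force passes 120 N, or if a joint passes its speed limit or range.

## Working session

There is one attempt and no reset: what is moved stays moved. The work goes in short steps, each a Python script; the robot and the scene stay as the last script left them, time stands still between calls to the robot, and variables do not carry over. Pictures are saved under pics/ and viewed, at most 10 in all, crops included, and the job is handed in when it is done.

```bash
mkdir -p pics; cat > h.py <<'E'
import numpy as np, cv2
from cell import arm
def cam(n):
    p,d=arm.read_camera(n); np.savez('/tmp/%s.npz'%n,p=p,d=d); return p,d
def world(n,u,v,z):
    c=arm.camera_info(n); f=192/np.tan(np.radians(c['vfov']/2)); R=np.array(c['R']);t=np.array(c['t'])
    return R.T@(np.array([(u-c['cx'])/f*z,(v-c['cy'])/f*z,z])-t)
def cloud(n,d):
    c=arm.camera_info(n); f=192/np.tan(np.radians(c['vfov']/2)); R=np.array(c['R']);t=np.array(c['t'])
    v,u=np.mgrid[:384,:512]; P=np.stack([(u-c['cx'])/f*d,(v-c['cy'])/f*d,d],-1); return (P-t)@R
E
python3 - <<'E'
from h import *
for n in('scene','top'):
    p,d=cam(n); cv2.imwrite(f'pics/{n}0.png',cv2.resize(p,(800,600),interpolation=cv2.INTER_CUBIC)); c=arm.camera_info(n); print(n,c['vfov'],-np.array(c['R']).T@np.array(c['t']),(d==0).mean())
E
```

```text
scene 44.88982186435267 [-0.14954707 -0.76370693  0.79480146] 0.003997802734375
top 46.145165448067104 [0.38821145 0.01202402 1.50498204] 0.004069010416666667
```

View pics/scene0.png

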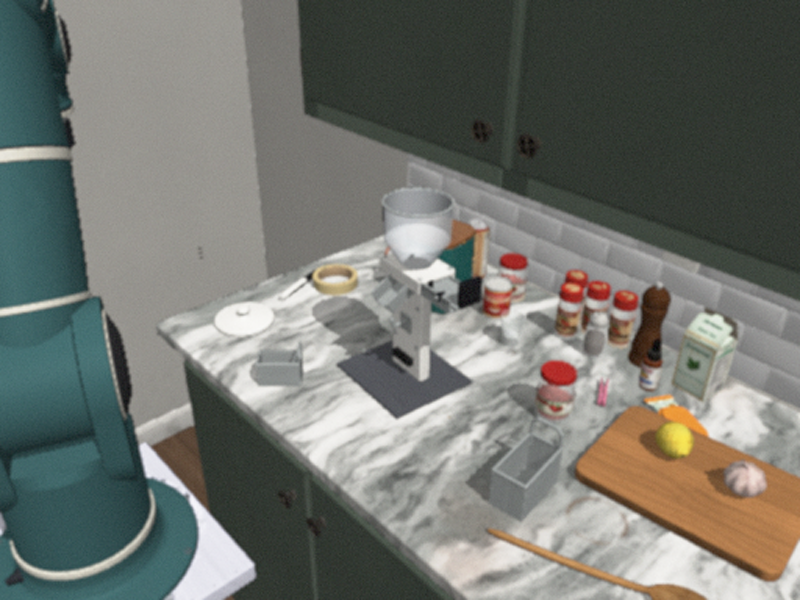

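View pics/top0.png

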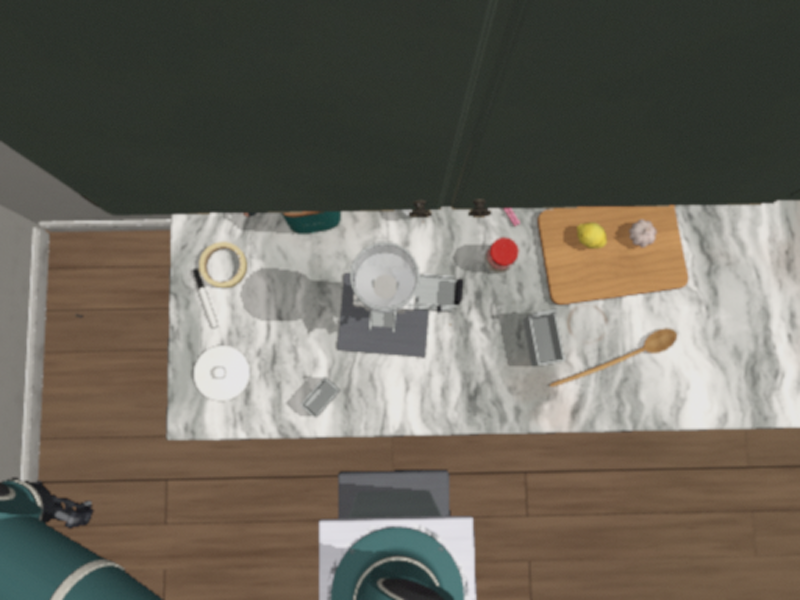

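The scene view shows the large bin at (525,470) with its handle to the back, the dispenser with the hook side facing us at (405,350), and the black grip at (468,290). The top view shows the large bin at (545,340), the grip at (459,290), the jar cap at (503,253) and the lid at (221,373).

```bash
python3 - <<'E'
from h import *
s=np.load('/tmp/scene.npz'); t=np.load('/tmp/top.npz')
a=cv2.resize(t['p'][150:235,215:315],(800,680),interpolation=cv2.INTER_CUBIC)[:600]
b=cv2.resize(s['p'][150:225,235:335],(800,600),interpolation=cv2.INTER_CUBIC)
cv2.imwrite('pics/ct.png',a); cv2.imwrite('pics/cs.png',b)
P=cloud('top',t['d']); 
def rect(m,name):
    q=P[m][:,:2].astype(np.float32); r=cv2.minAreaRect(q); print(name,len(q),np.round(P[m].mean(0),4),r)
u=np.arange(512)[None,:]+0*np.arange(384)[:,None]; v=np.arange(384)[:,None]+0*u
box=lambda a,b,c,d:(u>=a)&(u<b)&(v>=c)&(v<d)
z=P[...,2]
print('worktop z',np.median(z[box(230,300,240,270)]))
m=box(315,372,190,242)
for lo,hi in((.055,.075),(.085,.11)): rect(m&(z>lo)&(z<hi),'bin%g'%lo)
rect(m&(z>.02)&(z<.11),'bin all')
rect(box(205,285,165,235)&(abs(z-.008)<.006)&(t['p'].max(-1)<90),'plate')
rect(box(284,300,170,205)&(z>.235)&(z<.27),'grip')
rect(box(215,280,150,205)&(z>.325)&(z<.345),'hopper')
rect(box(310,335,150,180)&(z>.08)&(z<.11),'jar')
Q=cloud('scene',s['d']); us=np.array
zz=Q[...,2]; mm=np.zeros(zz.shape,bool); mm[260:335,305:365]=1
for lo,hi in((.06,.07),(.08,.11)):
    k=mm&(zz>lo)&(zz<hi); print('scene bin',k.sum(),cv2.minAreaRect(Q[k][:,:2].astype(np.float32)))
k=np.zeros(zz.shape,bool);k[170:205,285:312]=1;k&=(zz>.22)&(zz<.27)&(s['p'].max(-1)<70); print('scene grip',k.sum(),Q[k].mean(0),cv2.minAreaRect(Q[k][:,:2].astype(np.float32)),zz[k].max())
E
```

```text
worktop z 0.0009328154720492381
bin0.055 170 [ 0.5106 -0.316   0.0667] ((0.5145617127418518, -0.3170173168182373), (0.1035877987742424, 0.05902531370520592), 8.043632507324219)
bin0.085 33 [ 0.5641 -0.3084  0.0996] ((0.5647478103637695, -0.3093799948692322), (0.0060904379934072495, 0.05206168442964554), 7.932267189025879)
bin all 418 [ 0.5286 -0.3228  0.0527] ((0.5397967100143433, -0.32612892985343933), (0.09707218408584595, 0.1688557267189026), 67.5754165649414)
plate 190 [0.5941 0.0876 0.008 ] ((0.5990028381347656, 0.08003664016723633), (0.05690998584032059, 0.08459597080945969), 88.92765045166016)
grip 74 [ 0.5873 -0.1209  0.2504] ((0.5877982378005981, -0.12168028205633163), (0.012896833010017872, 0.042500004172325134), 84.88943481445312)
hopper 273 [0.6069 0.0134 0.3346] ((0.6030350923538208, 0.011902693659067154), (0.11352763324975967, 0.11566663533449173), 88.81277465820312)
jar 266 [ 0.6928 -0.233   0.0904] ((0.6934691071510315, -0.23296667635440826), (0.057287465780973434, 0.05502914637327194), 2.60640287399292)
scene bin 343 ((0.5133348703384399, -0.3168115019798279), (0.10689833760261536, 0.057238392531871796), 8.560145378112793)
scene bin 86 ((0.5632989406585693, -0.30974429845809937), (0.009984854608774185, 0.05330975353717804), 7.012848377227783)
scene grip 190 [ 0.58230312 -0.12458775  0.23756082] ((0.5848277807235718, -0.12300585955381393), (0.014174031093716621, 0.04023365676403046), 83.75717163085938) 0.25248845237690426
```

View pics/ct.png

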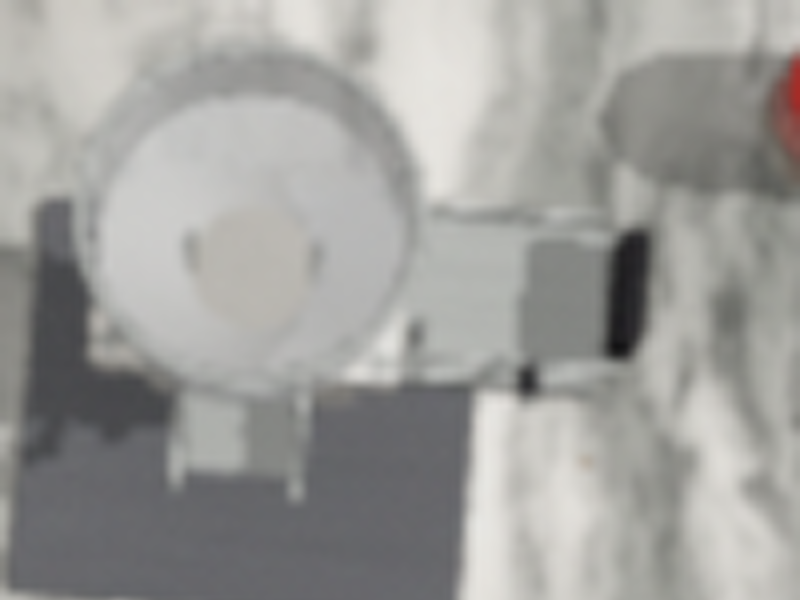

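View pics/cs.png

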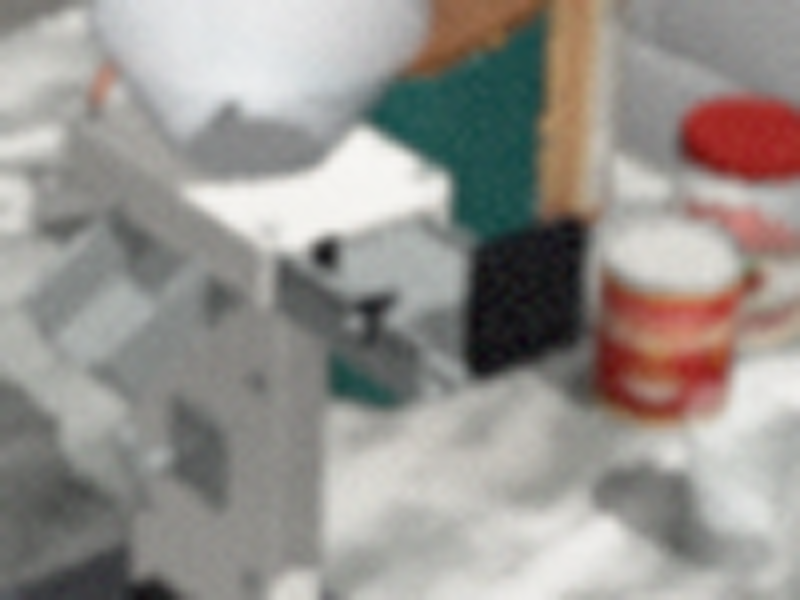

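Top crop: the fin is at (417,335), the pointer at (528,380) and the grip at (629,293). The scene crop shows the pointer tip at (378,300) and the fin at (325,250). The gate needs about 41 mm of pull. Next I refine the dispenser frame and grasp the bin.

```bash
cat >> h.py <<'E'
YD=np.radians(-4.8); O=np.array([.584,.014,0]); 
RD=np.array([[np.cos(YD),-np.sin(YD),0],[np.sin(YD),np.cos(YD),0],[0,0,1]])
def D(x,y,z): return O+RD@np.array([x,y,z])
def toD(p): return RD.T@(np.array(p)-O)
def binpose(c,yaw,zb,lean=14.3,gz=.048):
    """TCP pose for bin with underside centre c (xy), yaw deg, underside height zb"""
    a=np.radians(yaw); l=np.radians(lean); f=np.array([np.cos(a),np.sin(a),0])
    p=np.array([c[0],c[1],zb+gz])-.034*f+.005*(np.sin(l)*f+np.array([0,0,-np.cos(l)]))
    return p,[180,-lean,yaw],np.sin(l)*f+np.array([0,0,-np.cos(l)])
E
python3 - <<'E'
from h import *
t=np.load('/tmp/top.npz')
def atz(u,v,z,n='top'):
    a=world(n,u,v,1);b=world(n,u,v,2); return a+(b-a)*(z-a[2])/(b[2]-a[2])
for nm,u,v,z in(('plateFL',216,223.5,.008),('plateFR',272.8,227.5,.008),('plateR',274.4,199,.008),('fin',267.1,191.9,.22),('ptr',281,197.5,.22)): print(nm,np.round(toD(atz(u,v,z)),4))
d=t['d'];print(world('top',267,192,d[192,267]),world('top',281,197,d[197,281]))
s=np.load('/tmp/scene.npz')['d']
for u,v in((282,187),(275,181)): print('scene',np.round(toD(world('scene',u,v,s[v,u])),4))
print('rot',arm.read_eef_rot())
p,r,zt=binpose((.5138,-.3169),8.3,0)
for rr in(r,[180,-r[1],r[2]+180]): print(p,rr,arm.ik(p,rr))
q,r,zt=binpose(D(-.069,0,0),np.degrees(YD),.022)
for rr in(r,[180,-r[1],r[2]+180]): print(q,rr,arm.ik(q,rr))
g=D(.01,-.135,.23)
for yy in(85.2,-94.8): print('grip',arm.ik(g,[180,0,yy-90]),arm.ik(g,[180,0,yy]))
E
```

```text
plateFL [-0.0897  0.0951  0.008 ]
plateFR [-0.0909 -0.0941  0.008 ]
plateR [ 0.0048 -0.094   0.008 ]
fin [-0.0042 -0.0611  0.22  ]
ptr [-0.0179 -0.102   0.22  ]
[ 0.5735404  -0.04597501  0.22570545] [ 0.55826491 -0.08571842  0.22595009]
scene [-0.0148 -0.1003  0.2235]
scene [-0.0057 -0.0625  0.22  ]
rot [-1.79937883e+02  5.17971931e-03  1.57498798e+02]
[ 0.48137818 -0.32162983  0.04315492] [180, -14.3, 8.3] [  3.83482441  38.8881025   40.78225013 115.31038209 -61.6772616
  39.45969506   5.24808186]
[ 0.48137818 -0.32162983  0.04315492] [180, 14.3, 188.3] [ 33.04110548  31.60611179   3.27077503 114.36248931 -27.07807603
  26.18561824 157.55654816]
[0.4825919  0.02251548 0.06515492] [180, -14.3, np.float64(-4.8)] [-38.55312443  24.62956083  35.1683157  130.52247519 -37.16631803
  18.13364705 -68.02200408]
[0.4825919  0.02251548 0.06515492] [180, 14.3, np.float64(175.2)] [-18.42139226  21.1129356   11.5474746  129.94196111  -3.63536049
  15.40541824  80.45040176]
grip [-31.0379601   31.22730156  55.15718799  99.126381   -28.08691327
  64.65432017 -62.11779462] [-22.88072387  26.58086659  42.21566274  98.89637161 -19.86179673
  62.24356728  20.92317352]
grip [-20.62683373  25.72035868  38.93517725  98.82806953 -18.01877387
  61.84623472 109.34851335] [ -34.76291709   34.76415419   62.12045408   99.22122165  -33.27027036
   66.74453128 -147.81886685]
```

```bash
cat >> h.py <<'E'
LEAN=8.; C0=(.5138,-.3169); Y0=8.3
E
python3 - <<'E'
from h import *
arm.move_to([.42,.08,.38],[180,0,0]); print(arm.read_joints().round(0) if hasattr(arm.read_joints(),'round') else arm.read_joints())
p,r,zt=binpose(C0,Y0,0,LEAN)
arm.move_to(p-.13*zt,r); print(arm.read_joints(),arm.read_time_s())
for x in(-.125,-.069):
    for l in(8.,14.): q,rr,_=binpose(D(x,0,0),np.degrees(YD),.04,l); print(x,l,arm.ik(q,rr))
arm.line_to(p,rate=.1,guard=8); print('at',arm.read_tool_pos()-p)
arm.set_gripper(.04,50); print(arm.read_finger_gap(),arm.read_finger_force(),arm.read_time_s(),arm.read_ft_force())
E
```

```text
[ -50.   -5.   33.  108.    3.   76. -108.]
[ -4.95372973  27.7988841   50.61869069 110.49669086 -35.91709159
  51.29636464 -17.40271484] 3.7417
-0.125 8.0 [-55.57100906  24.58892924  54.28128561 133.46761792 -40.03800616
  29.28951997 -65.19639098]
-0.125 14.0 [-56.66038426  21.80064862  53.1815453  137.29017678 -44.54170453
  20.6198834  -61.5812188 ]
-0.069 8.0 [-49.55732115  29.24578462  51.03160464 126.28008283 -41.55380909
  32.87342388 -63.67680865]
-0.069 14.0 [-50.45691645  26.6683856   49.95838543 130.22159484 -46.5104421
  24.41112329 -59.36638973]
at [ 0.00021761 -0.00016364  0.00055021]
0.05565316208809214 53.32734112875187 5.5833 [-2.72761018  1.36788443  7.33714698]
```

```bash
python3 - <<'E'
from h import *
p,r,_=binpose(C0,Y0,.07,LEAN); arm.line_to(p)
q,rr,_=binpose(D(-.125,0,0),np.degrees(YD),.06,LEAN); arm.move_to(q,rr)
q,rr,_=binpose(D(-.125,0,0),np.degrees(YD),.040,LEAN); arm.line_to(q)
print(arm.read_tool_pos()-q,arm.read_finger_gap(),arm.read_time_s())
for n in('scene','top'):
    pp,d=cam(n); P=cloud(n,d); L=(P-O)@RD
    m=(L[...,0]>-.09)&(L[...,0]<-.055)&(abs(L[...,1])<.045)&(L[...,2]>.115)&(L[...,2]<.16)
    print(n,m.sum(),L[m].mean(0),L[m].min(0),L[m].max(0))
    if n=='scene': cv2.imwrite('pics/s1.png',cv2.resize(pp[150:300,200:350],(600,600),interpolation=cv2.INTER_CUBIC))
E
```

```text
[-1.06369624e-04 -1.15515647e-03 -9.30968845e-05] 0.05576055682346423 7.95
scene 50 [-0.0712936  -0.01268231  0.12780144] [-0.07619236 -0.03692985  0.11575145] [-0.0661613   0.0141272   0.13646199]
top 36 [-0.06877792 -0.01009599  0.13321598] [-0.07370051 -0.03497143  0.11807922] [-0.06381434  0.01457271  0.14201094]
```

View pics/s1.png

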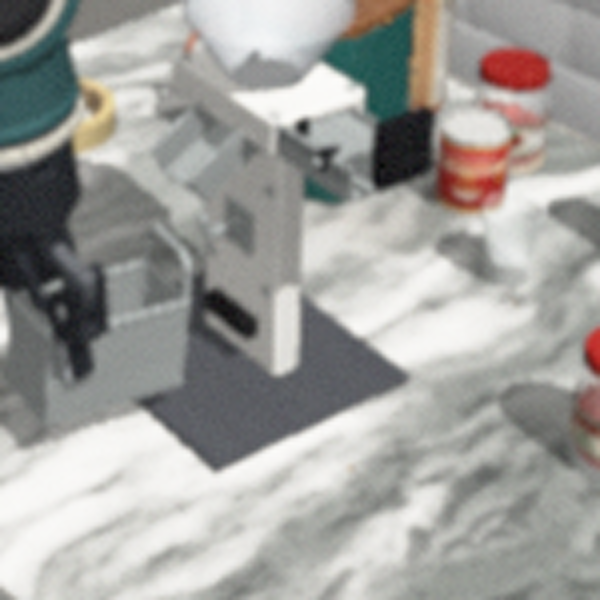

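Picture: the bin is held level in front of the hook. The handle top is at (170,235) px, and the cloud puts it at y ≈ -0.0105, x ≈ -0.070 in the dispenser frame. I shift by those offsets, slide in and lower.

```bash
python3 - <<'E'
from h import *
d=np.load('/tmp/top.npz')['d'];L=(cloud('top',d)-O)@RD
m=(L[...,0]>-.09)&(L[...,0]<-.055)&(abs(L[...,1])<.045)&(L[...,2]>.125)&(L[...,2]<.16)
print('yaw rel',-np.degrees(np.arctan(np.polyfit(L[m][:,1],L[m][:,0],1)[0])))
a=arm.read_tool_pos()
b=a+RD@[0,.0105,0]; arm.line_to(b,rate=.1)
c=a+RD@[.0505,.0105,0]; print('in',arm.line_to(c,rate=.05,guard=6)); print(toD(arm.read_tool_pos())-toD(c),arm.read_ft_force())
p,dd=cam('scene'); cv2.imwrite('pics/s2.png',cv2.resize(p[165:265,215:315],(600,600),interpolation=cv2.INTER_CUBIC))
p,dd=cam('top'); L=(cloud('top',dd)-O)@RD
print(arm.read_time_s())
E
```

```text
yaw rel -5.6143597272919585
in True
[-0.01489782 -0.00010933  0.00033387] [ 4.42746811 -0.58738454  6.23611242]
9.0917
```

View pics/s2.png

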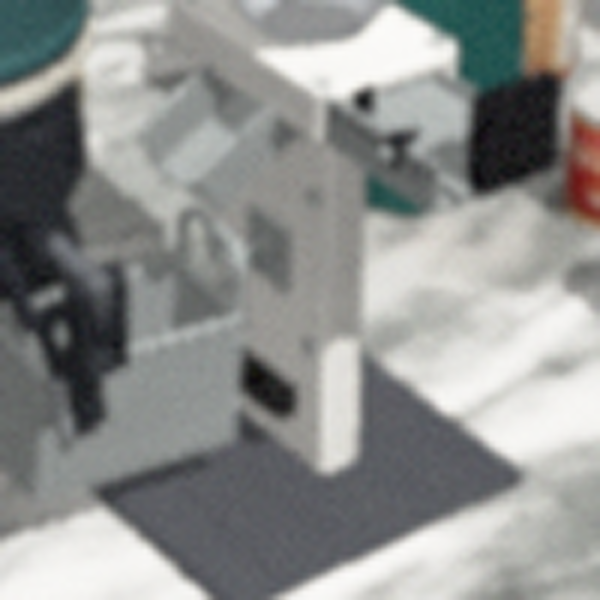

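The handle is at the hook tip, seen at (195,225) px. I check the static force to tell real contact from a false trigger.

```bash
python3 - <<'E'
from h import *
arm.wait(.2); print(RD.T@arm.read_ft_force(),toD(arm.read_tool_pos()),arm.read_wrist_torque())
a=arm.read_tool_pos(); arm.line_to(a-RD@[.012,0,0],rate=.05); arm.wait(.2); print(RD.T@arm.read_ft_force(),arm.read_wrist_torque())
for n in('scene','top'):
    pp,d=cam(n); L=(cloud(n,d)-O)@RD
    for nm,b in(('handle',(-.06,-.038,-.04,.04,.125,.155)),('rimR',(-.15,-.03,-.045,-.01,.07,.115)),('rimL',(-.15,-.03,.01,.045,.07,.115))):
        m=(L[...,0]>b[0])&(L[...,0]<b[1])&(L[...,1]>b[2])&(L[...,1]<b[3])&(L[...,2]>b[4])&(L[...,2]<b[5])
        q=L[m]
        if len(q)>4: print(n,nm,len(q),q.mean(0).round(4),np.percentile(q,[3,97],axis=0).round(4).tolist())
print(arm.read_time_s())
E
```

```text
[ 2.70808421 -0.20759988  6.70337297] [-0.12323342  0.00962666  0.0837826 ] [-0.28967236 -0.98804357 -0.06734202]
[-0.45291286  0.30937309 -1.06923216] [0.01606848 0.25579616 0.05922587]
scene handle 32 [-0.0483 -0.0026  0.1316] [[-0.0518, -0.0222, 0.126], [-0.045, 0.0229, 0.1365]]
scene rimR 344 [-0.0986 -0.0234  0.0889] [[-0.1487, -0.0324, 0.0716], [-0.0515, -0.0172, 0.1065]]
scene rimL 211 [-0.09    0.0281  0.0929] [[-0.1497, 0.0137, 0.0724], [-0.0478, 0.0411, 0.1115]]
top handle 15 [-0.0474 -0.001   0.1349] [[-0.0494, -0.0216, 0.1276], [-0.0463, 0.0207, 0.1413]]
top rimR 41 [-0.0754 -0.0209  0.1022] [[-0.1104, -0.0255, 0.0847], [-0.0482, -0.0121, 0.1109]]
top rimL 34 [-0.0612  0.0242  0.099 ] [[-0.0881, 0.0102, 0.0737], [-0.0466, 0.0313, 0.1089]]
9.95
```

The reaction is upward, so the wire rode onto the hook tip. I raise 3.5 mm and retry.

```bash
python3 - <<'E'
from h import *
a=arm.read_tool_pos(); a[2]+=.0035; arm.line_to(a,rate=.05)
x=toD(a)[0]; c=a+RD@[-.110+.0225-x-.0005,0,0]  # handle from current to -0.0195
c=a+RD@[.0275,0,0]
print('in',arm.line_to(c,rate=.04,guard=5)); arm.wait(.2)
print(toD(arm.read_tool_pos())-toD(c),RD.T@arm.read_ft_force(),arm.read_time_s())
E
```

```text
in False
[-1.74569122e-04  6.39538591e-05  2.79961952e-06] [ 0.49140413  0.78352883 -0.73693626] 11.2417
```

```bash
python3 - <<'E'
from h import *
a=arm.read_tool_pos(); b=a.copy(); b[2]-=.026
print('down',arm.line_to(b,rate=.03,guard=3)); arm.wait(.1); print(arm.read_tool_pos()-a,RD.T@arm.read_ft_force())
p,d=cam('scene'); cv2.imwrite('pics/s3.png',cv2.resize(p[165:265,215:315],(600,600),interpolation=cv2.INTER_CUBIC)); print(arm.read_time_s())
E
```

```text
down True
[ 1.60266103e-04 -5.90927199e-05 -1.61231058e-02] [0.75342136 0.23747876 2.37227199]
11.975
```

View pics/s3.png

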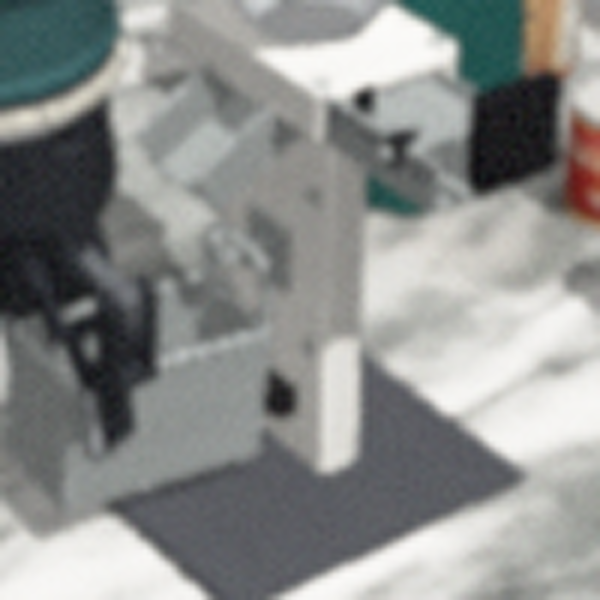

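Picture: the handle lies over the hook arm at (235,250), behind the upturned tip, and the hook carries the load. I release and back off.

```bash
python3 - <<'E'
from h import *
arm.set_gripper(.085,50); arm.wait(.3)
_,_,zt=binpose(C0,np.degrees(YD),0,LEAN); a=arm.read_tool_pos()
arm.line_to(a-.09*zt+RD@[-.02,0,0],rate=.12,guard=8); arm.move_to(D(-.22,-.06,.36),[180,0,-4.8]); arm.wait(.4)
for n in('scene','top'):
    pp,d=cam(n); L=(cloud(n,d)-O)@RD
    if n=='scene': cv2.imwrite('pics/s4.png',cv2.resize(pp[150:270,195:315],(600,600),interpolation=cv2.INTER_CUBIC))
    m=(L[...,0]>-.035)&(L[...,0]<-.008)&(abs(L[...,1])<.03)&(L[...,2]>.105)&(L[...,2]<.135); q=L[m]
    if len(q): print(n,len(q),q.mean(0).round(4),q.max(0).round(4))
print(arm.read_time_s(),arm.read_joints())
for yy in(-4.8,85.2,175.2,-94.8): print(yy,arm.ik(D(.01,-.135,.30),[180,0,yy]),arm.ik(D(.01,-.18,.235),[180,0,yy]))
E
```

```text
scene 57 [-0.0254 -0.0023  0.118 ] [-0.009   0.0254  0.1292]
15.075 [ -47.70702638  -16.77855653   38.11320876  117.49490693   10.58581928
   76.10172745 -108.15837757]
-4.8 [-30.71543336  25.67210283  53.78958086  94.49811827 -21.69837008
  70.98459298 -67.21721808] [-18.67149223  27.22637405  42.79861321  97.57405112 -20.36927297
  63.25827709 -64.51968336]
85.2 [-29.35236862  24.88463973  51.55414604  94.46168942 -20.44475571
  70.64529533  21.70002346] [-18.00939316  26.94757793  41.80876038  97.55403072 -19.79687655
  63.12531243  24.99683481]
175.2 [-27.14036141  23.7813353   48.06842454  94.40080184 -18.5940829
  70.19072792 110.09615903] [-19.8739541   27.76767785  44.62055765  97.60997397 -21.44414963
  63.52130588 116.38696132]
-94.8 [ -30.60026777   25.60191433   53.59769955   94.49507356  -21.58859934
   70.95386244 -157.31189897] [ -24.23819533   30.19990435   51.56787142   97.73533581  -25.82145224
   64.7762801  -149.94215897]
```

View pics/s4.png

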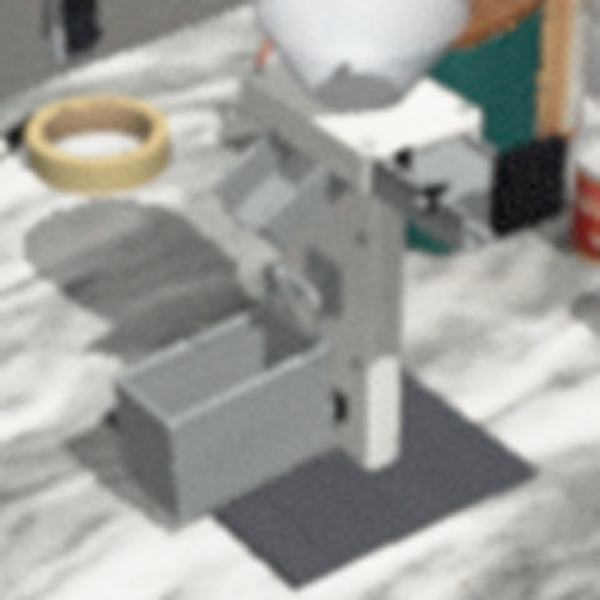

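Picture: the bin hangs level on the hook, handle at (295,285), gate shut. Now I grip the gate.

```bash
python3 - <<'E'
from h import *
g=toD([.5868,-.1214,.25]); print(g)
r=[180,0,-4.8]
arm.move_to(D(-.10,-.17,.34),r); arm.set_gripper(.06,50)
arm.move_to(D(g[0],g[1],.32),r)
print('dn',arm.line_to(D(g[0],g[1],.236),rate=.1,guard=8)); 
arm.set_gripper(0,70); print(arm.read_finger_gap(),arm.read_finger_force(),toD(arm.read_tool_pos()),RD.T@arm.read_ft_force())
a=arm.read_tool_pos(); arm.line_to(a+RD@[0,-.0405,0],rate=.04); arm.wait(.3)
print(arm.read_finger_gap(),toD(arm.read_tool_pos()),RD.T@arm.read_ft_force())
p,d=cam('scene'); A=cv2.resize(p[155:215,245:325],(800,600),interpolation=cv2.INTER_CUBIC);cv2.imwrite('pics/s5.png',A)
p,d=cam('top'); cv2.imwrite('pics/t5.png',cv2.resize(p[165:225,245:325],(800,600),interpolation=cv2.INTER_CUBIC)); print(arm.read_time_s())
E
```

```text
[ 0.01412016 -0.13469084  0.25      ]
dn False
0.011129657623745683 68.21795582771301 [ 0.0142329  -0.13443402  0.23635189] [-2.09747518  3.50546521  5.25851727]
0.01104408595137618 [ 0.01358127 -0.17421536  0.23634409] [-9.57977912  6.51528572  6.00073994]
19.8667
```

View pics/s5.png

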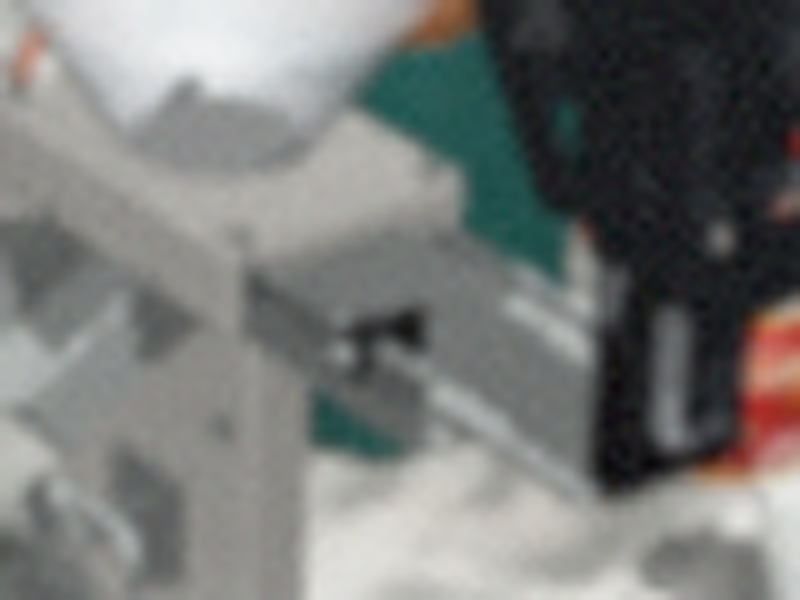

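View pics/t5.png

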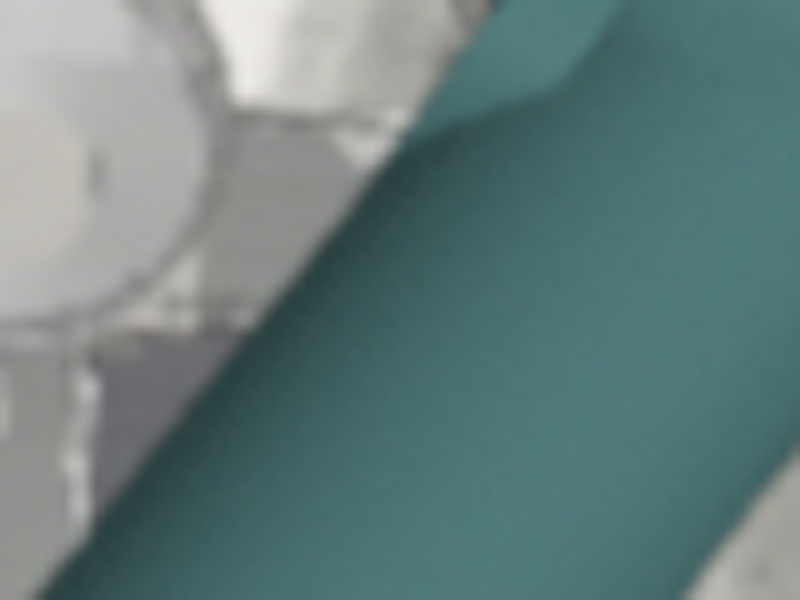

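Scene crop: the fin is now at (405,325), just behind the pointer at (360,335) and close to level with it. The arm hides both in the top view. I check numerically with dark-blob centroids.

```bash
python3 - <<'E'
from h import *
def proj(n,X):
    c=arm.camera_info(n); f=192/np.tan(np.radians(c['vfov']/2)); q=np.array(c['R'])@X+np.array(c['t']); return np.array([f*q[0]/q[2]+c['cx'],f*q[1]/q[2]+c['cy']])
for y in(-.0615,-.0965,-.1015,-.1065): print('fin pred',y,proj('scene',D(-.0045,y,.222)).round(1),'ptr',proj('scene',D(-.017,y,.222)).round(1))
s=np.load('/tmp/scene.npz'); g=s['p'].mean(-1).astype(int); print(g[182:195,276:292]); print(toD(world('scene',286,187,s['d'][187,286])),toD(world('scene',281,188,s['d'][188,281])))
E
```

```text
fin pred -0.0615 [275.1 180. ] ptr [271.3 181.5]
fin pred -0.0965 [284.2 185.6] ptr [280.3 187.2]
fin pred -0.1015 [285.5 186.5] ptr [281.6 188. ]
fin pred -0.1065 [286.8 187.3] ptr [282.9 188.8]
[[112 118 117 118 116 117 118 115 115 120 117 115 118 117 116 122]
 [110 114 116 116 117 115 119 117 120 116 117 118 118 121 122 117]
 [114 116 115 117 119 118 118 119 117 114 112 117 118 117 115 117]
 [105 109 114 119 112 111 114 110 106  98  90  96 110 116 114 116]
 [ 95 103 120 122 105  94  89  85  74  49  53  81 105 113 114 116]
 [ 86  90 107 106  77  58  57  52  37  27  35  76 110 116 115 114]
 [ 86  86  92  79  56  42  50  61  48  28  35  78 112 120 114 116]
 [ 90  94 114 117  80  53  77  97  95  66  55  78 108 116 117 117]
 [ 98 108 126 139  97  63  84 112 120 105  99 105 115 114 116 117]
 [ 99  94 106 109  84  57  74 100 108 122 127 135 123 117 117 113]
 [103  93  94  86  68  66  79  86  87 103 121 133 132 128 119 113]
 [ 99  96  92  92  82  79  85  85  82  88  93 120 143 153 141 125]
 [ 86  81  88 100  96  98  94  87  87  89  87 118 156 174 165 154]]
[-0.00375901 -0.10261174  0.22073068] [-0.02059142 -0.10336256  0.22410869]
```

The fin (285.3,187.2) and the pointer (281.1,188) both come out at y ≈ -0.102 ± 0.002, so the gate is at the mark. Handing in while holding.

```bash
python3 - <<'E'
from h import *
print(arm.read_finger_force(),arm.read_finger_gap(),arm.read_time_s()); print(arm.sign_off())
E
```

```text
68.53439569473267 0.010928550236815208 19.8667
the job is handed in; nothing more can be done
None
```

The bin hangs by its handle on the hook, released, and the gate is pulled out about 40 mm and held with its fin level with the pointer to about 2 mm, as read from the camera images. I handed the job in at 19.9 s; the result was not reported back, and I did not re-measure the jar, the lid or the clip at the end.

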